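# Start the roaster: fan rocker, then igniter

### The arm

A 6-joint arm with a two-finger parallel gripper is mounted at the origin on the work surface. World frame = base frame: x ahead of the robot, y to its left, z up, the work surface at z = 0. Lengths are in mm, angles in rad, forces in N, time in s.
With the tool pointing down it reaches from about 275 to 1000 mm from the base axis. Payload 8.4 kg.
Tool frame: the origin (TCP) lies midway between the tips of the shut fingers; the grasp point (between the pads) lies 19 mm behind it; z points along the fingers, y is the line along which they close (so a half turn about z gives the same grasp; the last joint's range is limited). The gripper opens to 85 mm and grips with 20 to 120 N. Pads are 22 mm wide; open, the fingers measure 114 mm over their backs; the gripper's body (76 mm by 85 mm) begins 54 mm behind the grasp point. The pads swing forward as they close: fully open they stand 13 mm farther back than shut.
Start: joints at [1.275, 0.353, 1.633, -0, 1.155, -0.002], TCP at [180.993, 598.222, 231.281] pointing down, gripper open.
Joint ranges: [-2.63, 2.63], [-0.92, 2.1], [0.06, 2.66], [-1.3, 4.44], [0, 2.69], [-3.02, 3.02]. Speed limits (rad/s): [2.22, 2.22, 2.79, 3.14, 3.14, 3.14].

### API

Orientations are given as [roll, pitch, yaw] about the fixed x, y, z axes, in that order (R = Rz(yaw) Ry(pitch) Rx(roll)).
In Python, from rig import monitor, imaging, r gives the robot as it stands.
- The arm moves only by the tool drive_tool, never from a script. Its argument "plan" is a list of rows, each an object of numbers: "x", "y", "z": the shift along the tool's x, y, z in units of 50 mm (1.0 is 50 mm); "ax", "ay", "az": the turn, a rotation vector about the tool's x, y, z in units of 6 degrees (1.0 is 6 degrees); "hand": the finger opening in mm, from 0 to 85.4. In form: [{"x": .., "y": .., "z": .., "ax": .., "ay": .., "az": .., "hand": ..}, ...]. A call has 1 to 8 rows; each row is the pose to reach, as a shift and turn from the pose commanded when the call began, along the tool's axes at that moment; what a row does not reach only later rows make up. A row lasts 1/10 s, in which the tool goes at most 50 mm and 8.59 degrees, less where a joint would pass 70% of its speed; a pose out of reach is approached as far as the arm can. A call with a gripper value outside its range is refused whole. The fingers move at their own pace and stop on an object; "grip_force" is the grip in N (left out, the last holds). Time passes only in rows, so rows that repeat a pose let the fingers close. It gives the time, the measured TCP pose, the force, the opening and the grip force at its end, in the units of the state.
- monitor.sense(): the state, without advancing time (a new reading comes with each control period).
- imaging.grab_frame(name): name is "scene" or "top" or "wrist"; returns the picture (384x512x3 uint8, red, green, blue); there is no depth.
- imaging.camera_info(name): a dict with "mtx" (3x3 intrinsics, pixels), "R" (3x3) and "t" (3): a world point X has camera coordinates R X + t. Camera axes: x right, y down, z forward; pixel columns grow to the right and rows downward; lengths in mm; the calibration is good to about 2 mm. A picture is of the moment at which its call begins: read the wrist's pose just before it. camera_info takes no time and is no camera call; for the wrist camera it gives the pose at the moment of the call.
- r.sign_off(): hands the job in; it is judged then, once.
The state is a dict: "clock": time; "qpos": joint angles; "qvel": joint speeds; "joint_efforts": joint torques, N m; "eef_pos": TCP position; "tcp_rot": TCP orientation; "contact_force": force on the tool from outside, world axes, zero at the start; "wrist_torque": the same for the moment, N m; "opening": opening from 0.0 (shut) to 1.0 (fully open); "grasp_force": force on a finger pad.
Only numpy, scipy, OpenCV 4.12 (cv2) and the standard library are available. Lean on these libraries where they do the work, as an engineer would, in place of code of your own. Each camera call takes 0.05 s, during which the arm holds its last target. There are 200 camera calls.

### The job

On the roaster's control console, switch on the fan by pressing the raised half (the half nearer the robot) of the large rocker switch with the fingertips until that half lies flat; then press the square igniter button down with the fingertips, keep it down for a good second, and let it come back up. Touch lightly, as with a finger, pick nothing up, and leave the round button, the small rocker, the knob, the steel cup and everything else on the bench as they are.

Things in the scene. Friction and masses are not known exactly. Their poses are not given: they have to be found in the camera images.
- console: Fixed control console, a flat green box 230 (x) x 310 (y) x 50 mm, aluminium face on top; origin at the centre of its underside, -x towards the robot. Six places on top, 2 rows (x -50, +50 mm) of 3 (y -90, 0, +90 mm), hold in varying order large rocker, small rocker, square button, round button, knob and a loose steel cup. Controls are black on grey plates, turned with the console.
- fan_base: Large rocker switch (fan): grey plate 74 (x) x 52 (y) x 6 mm, origin at the centre of its underside, on the console's top; axes as the console's. Rocker 60 x 36 mm, a shallow V tipping about y, 14 mm above the origin. Off: +x half flat, -x half (nearer the robot) up at 0.4 rad, its end 31 mm above the origin. On: -x half flat, its top 19 mm above the origin, +x half up.
- fan_raised (a point): Point on the large rocker's raised half, in the middle of its width on its top face, 22 mm from the tipping axis (8 mm short of the end): the spot to press. It goes down by about 8 mm when the rocker is tipped. It moves with the rocker. Its own axes are those of the rocker.
- fan (a joint): Large rocker, rad: 0 = off, 0.4 = fully on (-x half flat). It stays where it is left (stiff friction); pressing at the spot takes about 3 N.
- igniter_base: Square button (the igniter): grey plate 50 x 50 x 6 mm fixed on the console's top, origin at the centre of its underside; x and y as the console's. The cap is 38 x 38 mm, its top 26 mm above this origin when up.
- igniter_top (a point): Centre of the top face of the square igniter button's cap; moves with it; z up.
- igniter (a joint): Square button, m: 0 = up, 0.008 = fully down. Springs back by itself; it starts to move at 1.5 N and is fully down at 5 N.
- stop_base: Round button, to be left alone: round grey plate 54 mm across, 6 mm thick, origin at the centre of its underside on the console's top; cap 32 mm across, its top 26 mm above this origin.
- stop (a joint): Round button, m: 0 = up, 0.008 = fully down. To be left at 0.
- lamp_base: Small rocker, to be left alone: grey plate 50 (x) x 36 (y) x 6 mm, origin at the centre of its underside on the console's top; rocker 36 x 20 mm, its highest end about 27 mm above this origin.
- lamp (a joint): Small rocker, rad: 0 = off, 0.4 = on. To be left as it is (about 0).
- gas_base: Knob, to be left alone: round grey base 64 mm across, origin at the centre of its underside on the console's top; black bar grip on it 44 mm high in all.
- gas_pointer (a point): Outer end of the white pointer line on top of the knob, 19 mm from its axis.
- cup: Loose small steel cup, 54 mm across and 42 mm high, standing on one of the console's six places; origin at the centre of its underside. To be left alone.
- tin_a: Loose tin, 64 mm across, 75 mm high, on the bench beside the console's +y side; origin at the centre of its underside. To be left alone.
- tin_b: Loose smaller tin, 52 mm across, 60 mm high, beside the console's -y side; origin at the centre of its underside. To be left alone.
- jar: Loose amber glass jar, 70 mm across, 100 mm high, to the right of the console; origin at the centre of its underside. To be left alone.
- brush: Loose hand brush about 200 mm long lying just beyond the console (its +x side), along y. To be left alone.
- scoop: Loose steel spoon about 200 mm long lying to the left of the console (+y side), along x. To be left alone.

How it is judged (in metres and radians):
On the way, in this order (a step that is already met when the one before it is completed fails the run):
1. the large rocker is tipped on (past 0.3 of 0.4 rad) (value of joint fan above 0.3 rad), for 0.1 s.
2. the square igniter button is held down (at least 5 of 8 mm) for 0.8 s (value of joint igniter above 0.005 m), for 0.8 s.
At the end, for the whole second after the job is handed in: The large rocker is on (over 0.3 rad), the igniter is up again (under 1.5 mm), the round button is up, the small rocker and the knob are as they were (under 0.12 rad; pointer within 5 mm), and every loose thing is within 15 mm of where it stood (value of joint fan above 0.3 rad and value of joint each of igniter, stop below 0.0015 m and value of joint lamp below 0.12 rad and distance of gas_pointer from where it was at the start of the episode below 0.005 m and distance of each of cup, tin_a, tin_b, jar, brush, scoop from where it was at the start of the episode below 0.015 m and linear speed of cup below 0.02 m/s); the robot touches nothing.
It fails at once if the igniter is pressed before the fan is on (value of joint igniter above 0.002 m and value of joint fan below 0.3 rad).
It fails at once if the rocker, the igniter or the console is pushed harder than a light touch (over 25 N) (contact force between the arm and fan_base above 25 N or contact force between the arm and igniter_base above 25 N or contact force between the arm and console above 25 N).
It fails at once if another control is operated (round button over 2 mm, small rocker over 0.12 rad, knob pointer moved over 5 mm) (value of joint lamp above 0.12 rad or value of joint stop above 0.002 m or distance of gas_pointer from where it was at the start of the episode above 0.005 m).
It fails at once if another control or the cup is touched with more than 2 N (contact force between the arm and stop_base above 2 N or contact force between the arm and lamp_base above 2 N or contact force between the arm and gas_base above 2 N or contact force between the arm and cup above 2 N).
It fails at once if the cup or another loose thing is moved by more than 15 mm, lifted or carried off (distance of any of cup, tin_a, tin_b, jar, brush, scoop from where it was at the start of the episode above 0.015 m).
It also fails if it takes over 38 s, if anything falls off the work surface, if the arm or the gripper's body presses on something with over 40 N, if the wrist force passes 120 N, or if a joint passes its speed limit or range.

## Working session

There is one attempt and no reset: what is moved stays moved. The work goes in short steps, Python scripts to look and compute and a tool call to move; the robot and the scene stay as the last step left them, time stands still between calls to the robot, and variables do not carry over. Pictures are saved under pics/ and viewed, at most 10 in all, crops included, and the job is handed in when it is done.

Besides the shell and the picture viewer there is one more tool, called after "Call:" as name([rows], argument=value, ...), one row to a line, values as JSON. drive_tool: Moves the arm, as the interface text tells. Its arguments: {"type":"object","properties":{"plan":{"type":"array","items":{"type":"object","properties":{"x":{"type":"number"},"y":{"type":"number"},"z":{"type":"number"},"ax":{"type":"number"},"ay":{"type":"number"},"az":{"type":"number"},"hand":{"type":"number"}}}},"grip_force":{"type":"number"}},"required":["plan"]}

```bash
mkdir -p pics; python3 - <<'E'
from rig import monitor, imaging, r
import cv2
s=monitor.sense();print(s)
for n in("top","scene"):
    im=imaging.grab_frame(n);cv2.imwrite(f"pics/{n}.png",cv2.resize(im[:,:,::-1],None,fx=1.5625,fy=1.5625,interpolation=cv2.INTER_CUBIC));print(imaging.camera_info(n))
E
```

```text
{'clock': 0.0, 'qpos': array([ 1.27460417e+00,  3.53629757e-01,  1.63414329e+00,  4.70099115e-06,
        1.15521741e+00, -2.37933883e-03]), 'qvel': array([ 1.49317417e-03, -5.02042451e-04, -5.31884725e-04,  1.03085960e-03,
        8.47014828e-04, -6.74539014e-06]), 'joint_efforts': array([ 1.23725491e-03, -6.05259919e+01, -3.42065692e+01,  8.45059412e-05,
        9.47689667e-03, -5.19915950e-07]), 'eef_pos': array([180.8465866 , 597.75554744, 230.56926017]), 'tcp_rot': array([-3.14019487e+00, -7.62402218e-06,  2.84777793e+00]), 'contact_force': array([ 0.00049749, -0.06486717,  0.09779794]), 'wrist_torque': array([ 0.02236018, -0.0657517 ,  0.05559262]), 'grasp_force': 0.0, 'opening': 1.0002024443026116}
{'mtx': array([[364.95970769,   0.        , 255.78051393],
       [  0.        , 364.95970769, 191.89011971],
       [  0.        ,   0.        ,   1.        ]]), 'R': array([[-0.01924074, -0.99957732, -0.02179407],
       [-0.99779896,  0.02058093, -0.06303701],
       [ 0.0634589 ,  0.02053322, -0.9977732 ]]), 't': array([  40.1200184 ,  566.47541553, 1035.4211539 ])}
{'mtx': array([[411.69372264,   0.        , 249.61154797],
       [  0.        , 411.69372264, 197.90835793],
       [  0.        ,   0.        ,   1.        ]]), 'R': array([[-0.66473328,  0.74696807,  0.01297582],
       [ 0.39630899,  0.3672958 , -0.84144696],
       [-0.63329997, -0.55419536, -0.5401839 ]]), 't': array([ 354.95977206, -147.66140387, 1625.78597974])}
```

View pics/top.png

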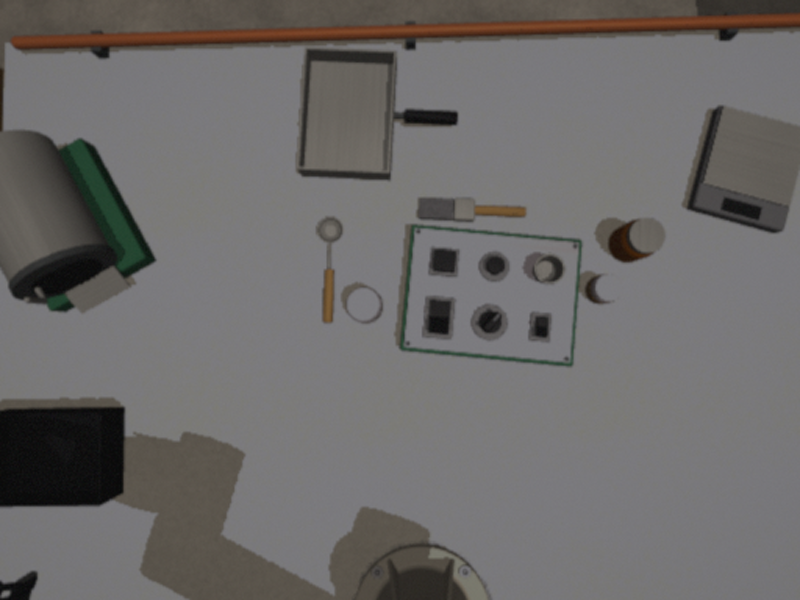

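View pics/scene.png

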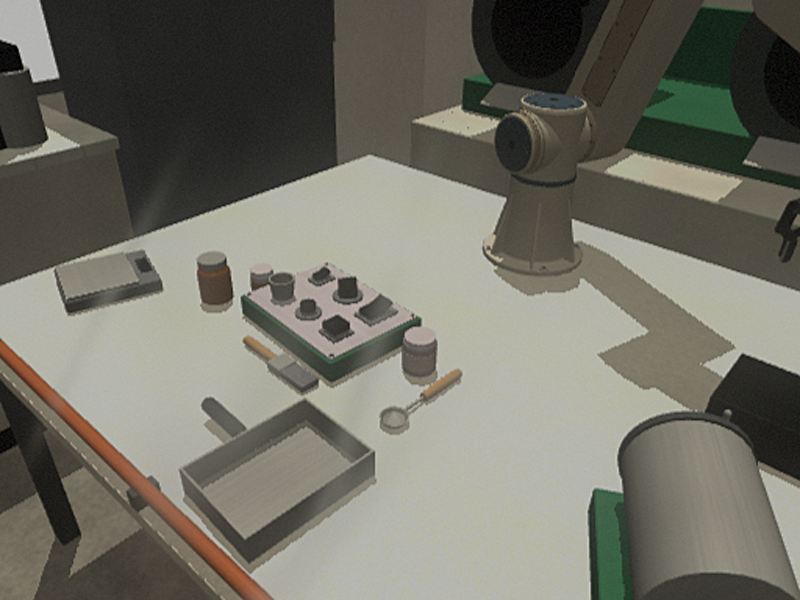

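The top view shows the console with corners at about (413,226), (580,240), (572,364) and (401,350). The large rocker is at (439,317), front left, and the square button at (444,261), back left. The knob and round button are next to them, and tin_a is at (364,304).

```bash
python3 - <<'E'
from rig import monitor, imaging, r
import cv2
im=imaging.grab_frame("top")[135:243,248:384]
im=cv2.convertScaleAbs(im[:,:,::-1],alpha=1.6)
cv2.imwrite("pics/crop.png",cv2.resize(im,None,fx=5.5,fy=5.5,interpolation=cv2.INTER_CUBIC))
E
```

```text
(no output)
```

View pics/crop.png

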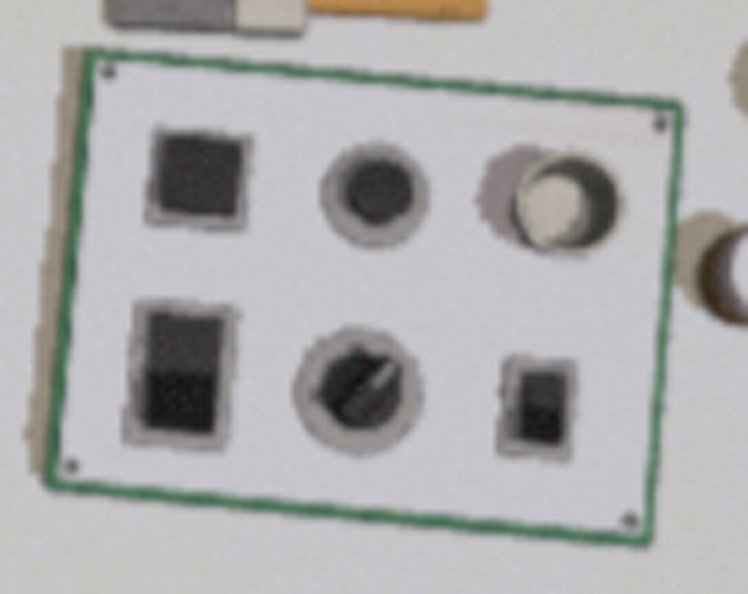

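```bash
cat >h.py <<'E'
import numpy as np
from scipy.spatial.transform import Rotation as Ro
from rig import monitor, imaging, r
c=imaging.camera_info("top")
def unproj(uv,z):
    p=(np.array(uv,float)+.5)/5.5-.5+[248,135]
    d=np.c_[p,np.ones(len(p))]@np.linalg.inv(c["mtx"]).T@c["R"]
    o=-c["R"].T@c["t"]
    return o+d*((z-o[2])/d[:,2])[:,None]
def fit(loc,w):
    loc=np.array(loc,float);a=loc[:,0]+1j*loc[:,1];b=w[:,0]+1j*w[:,1]
    k=np.vdot(a-a.mean(),b-b.mean());yaw=np.angle(k);t=b.mean()-np.exp(1j*yaw)*a.mean()
    return yaw,t,abs(k)/np.vdot(a-a.mean(),a-a.mean()).real,np.abs(np.exp(1j*yaw)*a+t-b)
def delta(tgt,yaw=None):  # tool-frame shift in row units
    s=monitor.sense();R=Ro.from_euler("xyz",s["tcp_rot"])
    print("tcp",s["eef_pos"].round(1),s["tcp_rot"].round(3),"F",s["contact_force"].round(2),s["clock"])
    print("shift units",(R.inv().apply(np.array(tgt)-s["eef_pos"])/50).round(3))
    if yaw is not None: print("turn units",(np.degrees((R.inv()*Ro.from_euler("xyz",[np.pi,0,yaw])).as_rotvec())/6).round(2))
E
python3 - <<'E'
from h import *
W=unproj([(90,50),(682,103),(648,543),(46,488)],50)
yaw,t,s,e=fit([(115,155),(115,-155),(-115,-155),(-115,155)],W)
print("console",yaw,t,s,e)
for n,l in dict(fan=(-50,90),spot=(-70,90),ign=(50,90)).items(): print(n,t+np.exp(1j*yaw)*complex(*l))
print("ign plate",unproj([(150,127),(253,133),(244,228),(146,221)],56).mean(0))
print("fan plate",unproj([(136,301),(238,308),(226,450),(124,443)],56).mean(0))
w=t+np.exp(1j*yaw)*complex(-70,90)
delta([w.real,w.imag,130],np.pi+yaw)
E
```

```text
console -0.1136674713740084 (572.3315351500054-134.68799820403896j) 0.9771678051130571 [4.95665627 4.30600166 4.92986387 3.4825358 ]
fan (532.8622522650012-39.59764270705119j)
spot (512.9913161537198-37.3291855085625j)
ign (632.2169328214079-50.93992869949466j)
ign plate [633.30625479 -51.04520261  56.        ]
fan plate [532.92995038 -39.94257635  56.        ]
tcp [180.9 597.9 230.7] [-3.14   0.     2.848] F [-0.81 -0.33 -0.23] 0.15
shift units [-10.036 -10.234   2.026]
turn units [-0.01 -0.   -1.72]
```

Call:
drive_tool([
  {"x": -5,"y": -5.1,"z": 0.8,"az": -0.9,"hand": 0},
  {"x": -5,"y": -5.1,"z": 0.8,"az": -0.9,"hand": 0},
  {"x": -5,"y": -5.1,"z": 0.8,"az": -0.9,"hand": 0},
  {"x": -10.04,"y": -10.23,"z": 1.0,"az": -1.72,"hand": 0},
  {"x": -10.04,"y": -10.23,"z": 1.0,"az": -1.72,"hand": 0},
  {"x": -10.04,"y": -10.23,"z": 1.0,"az": -1.72,"hand": 0},
  {"x": -10.04,"y": -10.23,"z": 1.0,"az": -1.72,"hand": 0},
  {"x": -10.04,"y": -10.23,"z": 1.0,"az": -1.72,"hand": 0},
])

```text
invalid input
```

```bash
python3 - <<'E'
from h import *
delta([513,-37.5,140],np.pi-.1137)
E
```

```text
tcp [180.9 597.9 230.7] [-3.14   0.     2.848] F [-0.81 -0.33 -0.23] 0.15
shift units [-10.037 -10.237   1.826]
turn units [-0.01 -0.   -1.72]
```

Call:
drive_tool([
  {"x": -0.7,"y": -0.7,"z": 0.1,"ax": 0,"ay": 0,"az": -0.2,"hand": 0},
  {"x": -1.4,"y": -1.4,"z": 0.2,"ax": 0,"ay": 0,"az": -0.4,"hand": 0},
  {"x": -2.1,"y": -2.1,"z": 0.3,"ax": 0,"ay": 0,"az": -0.6,"hand": 0},
  {"x": -2.8,"y": -2.8,"z": 0.4,"ax": 0,"ay": 0,"az": -0.8,"hand": 0},
  {"x": -3.5,"y": -3.5,"z": 0.5,"ax": 0,"ay": 0,"az": -1.0,"hand": 0},
  {"x": -4.2,"y": -4.2,"z": 0.6,"ax": 0,"ay": 0,"az": -1.2,"hand": 0},
  {"x": -4.9,"y": -4.9,"z": 0.7,"ax": 0,"ay": 0,"az": -1.4,"hand": 0},
  {"x": -5.6,"y": -5.6,"z": 0.8,"ax": 0,"ay": 0,"az": -1.72,"hand": 0},
], grip_force=20)

```text
clock: 0.95
eef_pos: [368.4, 247.3, 191.2]
tcp_rot: [3.141, 0.0, 3.029]
contact_force: [0.6, 0.1, 0.9]
opening: 0.002
grasp_force: 0.0
```

```bash
python3 - <<'E'
from h import *
delta([513,-37.5,140],np.pi-.1137)
E
```

```text
tcp [368.4 247.3 191.2] [3.141 0.    3.029] F [0.61 0.1  0.89] 0.95
shift units [-3.512 -5.337  1.024]
turn units [0.   0.   0.01]
```

Call:
drive_tool([
  {"x": -0.5,"y": -0.8,"z": 0,"ax": 0,"ay": 0,"az": 0,"hand": 0},
  {"x": -1.0,"y": -1.6,"z": 0,"ax": 0,"ay": 0,"az": 0,"hand": 0},
  {"x": -1.5,"y": -2.4,"z": 0,"ax": 0,"ay": 0,"az": 0,"hand": 0},
  {"x": -2.0,"y": -3.2,"z": 0,"ax": 0,"ay": 0,"az": 0,"hand": 0},
  {"x": -2.5,"y": -4.0,"z": 0,"ax": 0,"ay": 0,"az": 0,"hand": 0},
  {"x": -3.0,"y": -4.7,"z": 0.1,"ax": 0,"ay": 0,"az": 0,"hand": 0},
  {"x": -3.5,"y": -5.3,"z": 0.5,"ax": 0,"ay": 0,"az": 0,"hand": 0},
  {"x": -3.5,"y": -5.3,"z": 0.8,"ax": 0,"ay": 0,"az": 0,"hand": 0},
])

```text
clock: 1.75
eef_pos: [514.3, -37.6, 150.9]
tcp_rot: [-3.141, 0.003, 3.025]
contact_force: [-1.1, 0.9, 0.5]
opening: -0.001
grasp_force: 0.0
```

```bash
python3 - <<'E'
from h import *
import cv2
delta([513,-37.5,90],np.pi-.1137)
im=imaging.grab_frame("wrist");print(imaging.camera_info("wrist"))
cv2.imwrite("pics/wrist.png",cv2.convertScaleAbs(im[:,:,::-1],alpha=1.3))
E
```

```text
tcp [514.3 -37.6 150.9] [-3.141e+00  3.000e-03  3.025e+00] F [-1.12  0.87  0.54] 1.75
shift units [ 0.03  -0.     1.217]
turn units [-0.01  0.03 -0.03]
{'mtx': array([[285.15027783,   0.        , 256.07838624],
       [  0.        , 285.15027783, 191.87103198],
       [  0.        ,   0.        ,   1.        ]]), 'R': array([[ 1.16883576e-01,  9.93145411e-01, -6.49863952e-04],
       [ 9.55050670e-01, -1.12220654e-01,  2.74380651e-01],
       [ 2.72426957e-01, -3.26912446e-02, -9.61620942e-01]]), 't': array([ -22.87342497, -504.87982445,  159.18263105])}
```

View pics/wrist.png

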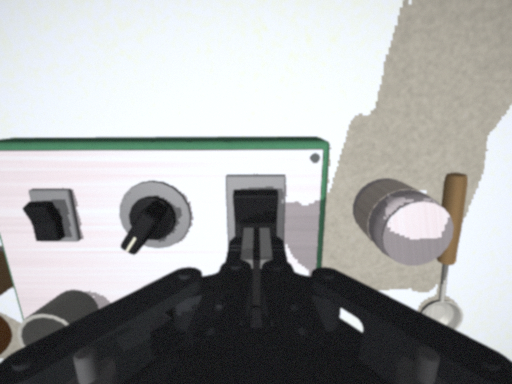

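The wrist view shows the shut fingers (tips near (257,230)) centred over the large rocker, whose raised end is at row ~190. Next I go down slowly.

Call:
drive_tool([
  {"x": 0.03,"y": 0,"z": 0.4,"ax": 0,"ay": 0,"az": 0,"hand": 0},
  {"x": 0.03,"y": 0,"z": 0.8,"ax": 0,"ay": 0,"az": 0,"hand": 0},
  {"x": 0.03,"y": 0,"z": 1.1,"ax": 0,"ay": 0,"az": 0,"hand": 0},
  {"x": 0.03,"y": 0,"z": 1.25,"ax": 0,"ay": 0,"az": 0,"hand": 0},
  {"x": 0.03,"y": 0,"z": 1.3,"ax": 0,"ay": 0,"az": 0,"hand": 0},
  {"x": 0.03,"y": 0,"z": 1.3,"ax": 0,"ay": 0,"az": 0,"hand": 0},
])

```text
clock: 2.4
eef_pos: [510.3, -33.6, 86.5]
tcp_rot: [3.142, -0.0, 3.028]
contact_force: [-0.2, 0.9, 0.7]
opening: 0.002
grasp_force: 0.0
```

Call:
drive_tool([
  {"x": -0.05,"y": -0.07,"z": 0,"ax": 0,"ay": 0,"az": 0,"hand": 0},
  {"x": -0.05,"y": -0.07,"z": 0.04,"ax": 0,"ay": 0,"az": 0,"hand": 0},
  {"x": -0.05,"y": -0.07,"z": 0.08,"ax": 0,"ay": 0,"az": 0,"hand": 0},
  {"x": -0.05,"y": -0.07,"z": 0.12,"ax": 0,"ay": 0,"az": 0,"hand": 0},
  {"x": -0.05,"y": -0.07,"z": 0.16,"ax": 0,"ay": 0,"az": 0,"hand": 0},
  {"x": -0.05,"y": -0.07,"z": 0.2,"ax": 0,"ay": 0,"az": 0,"hand": 0},
])

```text
clock: 3.0
eef_pos: [511.6, -37.5, 76.1]
tcp_rot: [-3.142, -0.001, 3.028]
contact_force: [-3.2, 0.9, 4.3]
opening: -0.001
grasp_force: 1.8
```

Contact at about 4 N. Continue in 1.5 mm steps.

Call:
drive_tool([
  {"x": 0,"y": 0,"z": 0.03,"ax": 0,"ay": 0,"az": 0,"hand": 0},
  {"x": 0,"y": 0,"z": 0.06,"ax": 0,"ay": 0,"az": 0,"hand": 0},
  {"x": 0,"y": 0,"z": 0.08,"ax": 0,"ay": 0,"az": 0,"hand": 0},
  {"x": 0,"y": 0,"z": 0.1,"ax": 0,"ay": 0,"az": 0,"hand": 0},
])

```text
clock: 3.4
eef_pos: [512.3, -37.6, 71.2]
tcp_rot: [-3.142, 0.0, 3.028]
contact_force: [-1.9, 1.0, 2.8]
opening: 0.001
grasp_force: 1.3
```

Call:
drive_tool([
  {"x": 0,"y": 0,"z": 0.015,"ax": 0,"ay": 0,"az": 0,"hand": 0},
  {"x": 0,"y": 0,"z": 0.03,"ax": 0,"ay": 0,"az": 0,"hand": 0},
  {"x": 0,"y": 0,"z": 0.03,"ax": 0,"ay": 0,"az": 0,"hand": 0},
])

```text
clock: 3.7
eef_pos: [512.5, -37.6, 69.7]
tcp_rot: [-3.142, 0.0, 3.028]
contact_force: [-0.3, 0.7, 0.3]
opening: 0.004
grasp_force: 0.2
```

Call:
drive_tool([
  {"x": 0,"y": 0,"z": 0.01,"ax": 0,"ay": 0,"az": 0,"hand": 0},
  {"x": 0,"y": 0,"z": 0.02,"ax": 0,"ay": 0,"az": 0,"hand": 0},
])

```text
clock: 3.9
eef_pos: [512.5, -37.6, 69.0]
tcp_rot: [3.142, 0.0, 3.028]
contact_force: [-4.0, -0.4, 10.9]
opening: 0.001
grasp_force: 5.7
```

Call:
drive_tool([
  {"x": 0,"y": 0,"z": -0.1,"ax": 0,"ay": 0,"az": 0,"hand": 0},
  {"x": 0,"y": 0,"z": -0.6,"ax": 0,"ay": 0,"az": 0,"hand": 0},
  {"x": 0,"y": 0,"z": -1.2,"ax": 0,"ay": 0,"az": 0,"hand": 0},
  {"x": 0,"y": 0,"z": -1.2,"ax": 0,"ay": 0,"az": 0,"hand": 0},
  {"x": 0,"y": 0,"z": -1.2,"ax": 0,"ay": 0,"az": 0,"hand": 0},
])

```text
clock: 4.4
eef_pos: [513.0, -37.7, 129.5]
tcp_rot: [3.142, 0.002, 3.028]
contact_force: [0.1, -0.2, -1.2]
opening: -0.002
grasp_force: 0.0
```

```bash
python3 - <<'E'
from h import *
import cv2
delta([633,-51,129],np.pi-.1137)
im=imaging.grab_frame("wrist")
cv2.imwrite("pics/wrist2.png",cv2.convertScaleAbs(im[:,:,::-1],alpha=1.3))
E
```

```text
tcp [513.  -37.7 129.5] [3.142e+00 2.000e-03 3.028e+00] F [ 0.14 -0.22 -1.25] 4.4
shift units [-2.415  0.007  0.015]
turn units [ 0.    0.02 -0.  ]
```

View pics/wrist2.png

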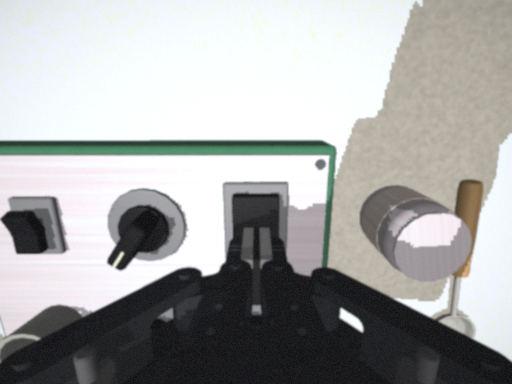

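The rocker's near half now appears to lie flat (near edge at row ~193), and nothing else has moved. On to the igniter.

Call:
drive_tool([
  {"x": -0.6,"y": 0,"z": 0,"ax": 0,"ay": 0,"az": 0,"hand": 0},
  {"x": -1.2,"y": 0,"z": 0,"ax": 0,"ay": 0,"az": 0,"hand": 0},
  {"x": -1.8,"y": 0,"z": 0,"ax": 0,"ay": 0,"az": 0,"hand": 0},
  {"x": -2.42,"y": 0,"z": 0,"ax": 0,"ay": 0,"az": 0,"hand": 0},
  {"x": -2.42,"y": 0,"z": 0.3,"ax": 0,"ay": 0,"az": 0,"hand": 0},
  {"x": -2.42,"y": 0,"z": 0.6,"ax": 0,"ay": 0,"az": 0,"hand": 0},
  {"x": -2.42,"y": 0,"z": 0.9,"ax": 0,"ay": 0,"az": 0,"hand": 0},
  {"x": -2.42,"y": 0,"z": 0.9,"ax": 0,"ay": 0,"az": 0,"hand": 0},
])

```text
clock: 5.25
eef_pos: [629.2, -51.0, 80.3]
tcp_rot: [-3.141, -0.006, 3.028]
contact_force: [-0.3, 0.3, 0.4]
opening: -0.002
grasp_force: 0.0
```

```bash
python3 - <<'E'
from h import *
delta([633,-51,76],np.pi-.1137)
E
```

```text
tcp [629.2 -51.   80.3] [-3.141 -0.006  3.028] F [-0.31  0.3   0.38] 5.25
shift units [-0.076  0.009  0.086]
turn units [-0.   -0.06  0.  ]
```

Call:
drive_tool([
  {"x": 0,"y": 0,"z": 0,"ax": 0,"ay": 0,"az": 0,"hand": 0},
  {"x": 0,"y": 0,"z": 0,"ax": 0,"ay": 0,"az": 0,"hand": 0},
])

```text
clock: 5.45
eef_pos: [632.6, -51.3, 84.3]
tcp_rot: [-3.142, 0.001, 3.028]
contact_force: [0.3, 1.0, 0.5]
opening: 0.001
grasp_force: 0.0
```

Settled 8 mm above the cap; its fully-down height is about z = 68.

Call:
drive_tool([
  {"x": 0,"y": 0,"z": 0.06,"ax": 0,"ay": 0,"az": 0,"hand": 0},
  {"x": 0,"y": 0,"z": 0.12,"ax": 0,"ay": 0,"az": 0,"hand": 0},
  {"x": 0,"y": 0,"z": 0.17,"ax": 0,"ay": 0,"az": 0,"hand": 0},
  {"x": 0,"y": 0,"z": 0.2,"ax": 0,"ay": 0,"az": 0,"hand": 0},
  {"x": 0,"y": 0,"z": 0.23,"ax": 0,"ay": 0,"az": 0,"hand": 0},
  {"x": 0,"y": 0,"z": 0.26,"ax": 0,"ay": 0,"az": 0,"hand": 0},
  {"x": 0,"y": 0,"z": 0.28,"ax": 0,"ay": 0,"az": 0,"hand": 0},
  {"x": 0,"y": 0,"z": 0.28,"ax": 0,"ay": 0,"az": 0,"hand": 0},
])

```text
clock: 6.25
eef_pos: [632.7, -51.3, 69.8]
tcp_rot: [3.142, 0.0, 3.028]
contact_force: [-0.2, -0.9, 5.3]
opening: 0.0
grasp_force: 2.0
```

Call:
drive_tool([
  {"x": 0,"y": 0,"z": 0.015,"ax": 0,"ay": 0,"az": 0,"hand": 0},
  {"x": 0,"y": 0,"z": 0.03,"ax": 0,"ay": 0,"az": 0,"hand": 0},
  {"x": 0,"y": 0,"z": 0.03,"ax": 0,"ay": 0,"az": 0,"hand": 0},
])

```text
clock: 6.55
eef_pos: [632.7, -51.3, 68.3]
tcp_rot: [-3.142, 0.0, 3.028]
contact_force: [-0.5, -0.2, 5.2]
opening: -0.0
grasp_force: 2.3
```

Call:
drive_tool([
  {"x": 0,"y": 0,"z": 0.01,"ax": 0,"ay": 0,"az": 0,"hand": 0},
  {"x": 0,"y": 0,"z": 0.01,"ax": 0,"ay": 0,"az": 0,"hand": 0},
  {"x": 0,"y": 0,"z": 0.01,"ax": 0,"ay": 0,"az": 0,"hand": 0},
  {"x": 0,"y": 0,"z": 0.01,"ax": 0,"ay": 0,"az": 0,"hand": 0},
  {"x": 0,"y": 0,"z": 0.01,"ax": 0,"ay": 0,"az": 0,"hand": 0},
  {"x": 0,"y": 0,"z": 0.01,"ax": 0,"ay": 0,"az": 0,"hand": 0},
  {"x": 0,"y": 0,"z": 0.01,"ax": 0,"ay": 0,"az": 0,"hand": 0},
  {"x": 0,"y": 0,"z": 0.01,"ax": 0,"ay": 0,"az": 0,"hand": 0},
])

```text
clock: 7.35
eef_pos: [632.7, -51.3, 68.1]
tcp_rot: [-3.142, 0.0, 3.028]
contact_force: [-1.1, 0.4, 6.5]
opening: -0.002
grasp_force: 3.3
```

Call:
drive_tool([
  {"x": 0,"y": 0,"z": 0,"ax": 0,"ay": 0,"az": 0,"hand": 0},
  {"x": 0,"y": 0,"z": 0,"ax": 0,"ay": 0,"az": 0,"hand": 0},
  {"x": 0,"y": 0,"z": 0,"ax": 0,"ay": 0,"az": 0,"hand": 0},
  {"x": 0,"y": 0,"z": 0,"ax": 0,"ay": 0,"az": 0,"hand": 0},
  {"x": 0,"y": 0,"z": 0,"ax": 0,"ay": 0,"az": 0,"hand": 0},
  {"x": 0,"y": 0,"z": 0,"ax": 0,"ay": 0,"az": 0,"hand": 0},
])

```text
clock: 7.95
eef_pos: [632.7, -51.3, 68.1]
tcp_rot: [-3.142, 0.0, 3.028]
contact_force: [-1.9, 1.1, 5.9]
opening: -0.005
grasp_force: 3.3
```

Held fully down for over 1.2 s. Lift clear.

Call:
drive_tool([
  {"x": 0,"y": 0,"z": -0.1,"ax": 0,"ay": 0,"az": 0,"hand": 0},
  {"x": 0,"y": 0,"z": -0.5,"ax": 0,"ay": 0,"az": 0,"hand": 0},
  {"x": 0,"y": 0,"z": -1.1,"ax": 0,"ay": 0,"az": 0,"hand": 0},
  {"x": 0,"y": 0,"z": -1.8,"ax": 0,"ay": 0,"az": 0,"hand": 0},
  {"x": 0,"y": 0,"z": -2.5,"ax": 0,"ay": 0,"az": 0,"hand": 0},
  {"x": 0,"y": 0,"z": -2.5,"ax": 0,"ay": 0,"az": 0,"hand": 0},
  {"x": 0,"y": 0,"z": -2.5,"ax": 0,"ay": 0,"az": 0,"hand": 0},
  {"x": 0,"y": 0,"z": -2.5,"ax": 0,"ay": 0,"az": 0,"hand": 0},
])

```text
clock: 8.75
eef_pos: [631.5, -51.2, 191.4]
tcp_rot: [-3.142, -0.002, 3.028]
contact_force: [-0.4, -0.4, -0.2]
opening: -0.0
grasp_force: 0.0
```

```bash
python3 - <<'E'
from h import *
import cv2
im=imaging.grab_frame("scene")[150:270,140:290]
cv2.imwrite("pics/s2.png",cv2.resize(im[:,:,::-1],None,fx=5,fy=5,interpolation=cv2.INTER_CUBIC))
E
```

```text
(no output)
```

View pics/s2.png

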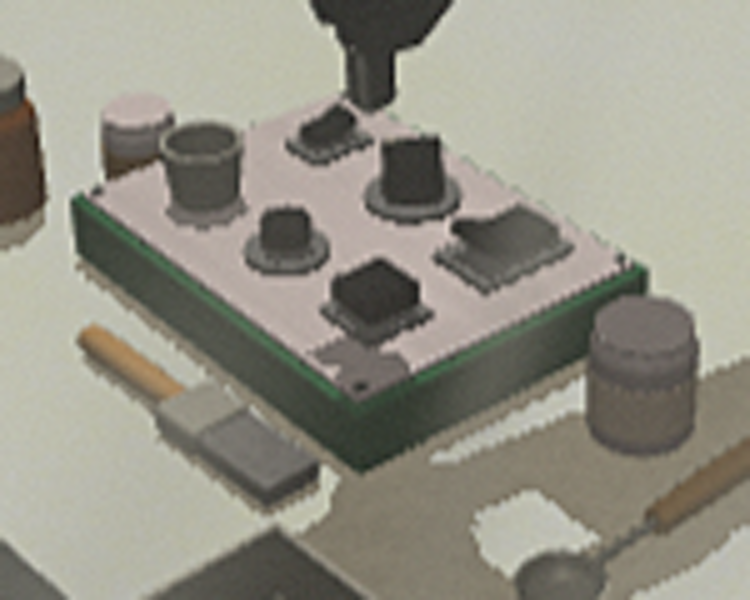

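The large rocker at (510,235) has its far half raised and its near half flat, so it is on. The igniter cap at (375,290) is up again, nothing else has moved, and the arm is clear.

```bash
python3 -c "
from rig import r
print(r.sign_off())"
```

```text
the job is handed in; nothing more can be done
None
```

The fan rocker is on, the igniter was held fully down for over a second and came back up, nothing else was moved, and the job is handed in; the hand-in returned no verdict.

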